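# Hang the dial thermometer on its sprung pin

## Robot

A 6-joint arm with a two-finger parallel gripper is mounted at the origin on a cart in front of the work surface, level with it; the furniture and walls round the work are solid. World frame = base frame: x ahead of the robot, y to its left, z up, the work surface at z = 0. Lengths are in m, angles in rad, forces in N, time in s.
With the tool pointing down it reaches from about 0.4 to 0.925 m from the base axis. Payload 3.4 kg.
Tool frame: the origin (TCP) lies on the mounting face of the last link; the fingertips stand 173 mm ahead of it and the grasp point (between the pads) lies 155 mm ahead of it; z points along the fingers, y is the line along which they close (so a half turn about z gives the same grasp; the last joint's range is limited). The gripper opens to 85 mm and grips with 20 to 120 N. Pads are 22 mm wide; open, the fingers measure 114 mm over their backs; the gripper's body (76 mm by 85 mm) begins 54 mm behind the grasp point. The pads swing forward as they close: fully open they stand 13 mm farther back than shut.
Start: joints at [1.268, 0.307, 1.506, -0, 1.328, -0.073], TCP at [0.13, 0.56, 0.405] pointing down, gripper open.
Joint ranges: [-3.12, 3.12], [-1.05, 2.28], [0.14, 2.33], [-1.42, 4.57], [0.1, 2.73], [-2.68, 2.68]. Speed limits (rad/s): [2.57, 2.57, 3.14, 3.14, 3.14, 3.14].

## Interface

Orientations are given as a rotation vector (axis times angle).
In Python, from plant import read_state, read_camera, finish_job, spot_in, spot_point gives the robot as it stands. The module is installed in compiled form; this text tells all that it offers.
- The arm moves only by the tool drive_tool, never from a script. Its argument "plan" is a list of rows, each an object with "travel": the shift along the tool's x, y, z in units of 20 cm (1.0 is 20 cm), a list of three; "delta_rot": the turn, a rotation vector about the tool's x, y, z in units of pi/2 rad (1.0 is pi/2 rad), a list of three. In form: [{"travel": [x, y, z], "delta_rot": [rx, ry, rz]}, ...]. A call has exactly 8 rows; each row shifts and turns the commanded pose from where the row before left it, along the tool's axes as they then stand; what a row does not reach is not made up. A row lasts 1/10 s, in which the tool goes at most 50 mm and 8.59 degrees, less where a joint would pass 70% of its speed; a pose out of reach is approached as far as the arm can. A call with a number of a shift or a turn outside -1 to 1 is refused whole. A call with a gripper value outside its range is refused whole. "jaw" is the gripper command: -1 is fully open, 1 is shut, values between are in proportion, set as the call begins (left out, the last holds). The fingers move at their own pace and stop on an object; the grip force is fixed at half the most. Time passes only in rows, so rows that do not move let the fingers close, or fill a call up. It gives the time, the measured TCP pose, the force, the opening and the grip force at its end, in the units of the state.
- read_state(): the state, without advancing time (a new reading comes with each control period).
- read_camera(name): name is "side" or "top" or "wrist"; returns a dict with "image" (480x640x3 uint8, red, green, blue), "range_z" (480x640 float32, m along the optical axis (not along the pixel's ray), 0 where there is no reading), "mtx" (3x3 intrinsics, pixels), "pose" (4x4, takes a point from camera to world coordinates); the wrist camera has in their place "hand_eye" (4x4, takes a point from camera to tool coordinates, whose origin is the TCP and whose axes are the flange's). Camera axes: x right, y up, looking along -z (the intrinsics and any distortion apply to the point x, -y, -z); pixel columns grow to the right and rows downward; lengths in m; the calibration is good to about 2 mm. A picture is of the moment at which its call begins: read the wrist's pose just before it.
- finish_job(): hands the job in; it is judged then, once.
Trained networks look in a picture, given as the dict that the camera call returned (one of the last four; its "shot" number tells which), for a name from the list of things; names that differ only in an ending like _2 or _b are one class to them, and where a whole thing is asked for, a point or a joint stands for the part that bears it (a point fixed in the world has none). Each returns a list of dicts, best first, with "score" (0 to 1); they miss things now and then, are a little off and sometimes report something else, mostly with a low value. They report only what shows in the picture. A call takes as long as a camera call. They do not tell look-alikes from the thing itself.
- spot_in(picture, name): "bbox" ([left, top, right, bottom] in pixels, round what is visible of it).
- spot_point(picture, name): "at" ([row, column] in pixels: a listed point, or the origin of a listed thing).
The state is a dict: "time_s": time; "joint_pos": joint angles; "qd": joint speeds; "joint_efforts": joint torques, N m; "tool_pos": TCP position; "orientation": TCP orientation; "wrist_force": force on the tool from outside, world axes, zero at the start; "torque": the same for the moment, N m; "opening": finger opening in m; "grasp_force": force on a finger pad.
Only numpy, scipy, OpenCV 4.12 (cv2) and the standard library are available. Lean on these libraries where they do the work, as an engineer would, in place of code of your own. Each camera call takes 0.05 s, during which the arm holds its last target. There are 200 camera calls.

## Task

The dial thermometer has been set down on the bench with its dial turned away. Hang it back on the headed pin of the small retort stand so that its dial faces out, away from the stand's rod: put the keyhole in its back over the pin's head, press it back against the spring collar and draw it down until the head drops into its pocket at the top of the slot, then let go. The pin's height was set by hand, so feel for it; work gently (stay under 30 N on the stand) and leave the other things where they are.

Things in the scene. Friction and masses are not known exactly. Their poses are not given: they have to be found in the camera images.
- gauge_centre (a point): Centre (half-way up) of the dial thermometer: a white and grey box standing upright on the bench, 68 mm wide (y), 28 deep (x), 104 high (z), 0.11 to 0.21 kg. Own -x: dial side (round dial with ticks and red pointer, 56 mm wide, 3 proud, centre 43 above the underside); own +x: flat back with the keyhole. Grip it across its 28 mm depth by the plain top 30 mm.
- gauge: The dial thermometer as a whole; origin in the middle of its underside, axes as for gauge_centre
- dial (a point): Middle of the thermometer's 68 x 104 mm front face (the dial side), 14 mm in front of gauge_centre
- entry (a point): Middle of the keyhole's entry opening, in the plane of the back, 39 mm above the underside, on the middle line. The opening is 21 mm wide and 19 mm high; the cavity behind it is 21 mm wide and ends 20 mm in from the back. A slot 9.5 mm wide runs up from the opening to 69 mm above the underside
- pocket (a point): Where the pin's axis is when the thermometer is home: plane of the back, 60.5 mm above the underside, 21.5 mm above entry. The wall beside the slot is 5.5 mm thick from 48.5 to 52 mm above the underside (a step) but 3 mm from 52 to 69 mm: this is the pocket, 17 mm high, that the 15 mm head drops into once the thermometer has come down about 21.5 mm
- stand: Short retort stand, fixed to the bench; origin in the middle of the underside of its grey base, 140 (x) by 110 (y) by 12 mm; -x faces outward, roughly to the robot. On its rod (x = +45 mm) is clamped an aluminium boss head (30 x 26 x 28 mm, black thumbscrew at its -y side) with a level pin that points along -x at y = 0. Boss and pin do not slip at the forces allowed
- rod_top (a point): Top of the stand's steel rod, 12 mm thick, 186 mm above the bench. The gap between a hung thermometer's back and the rod is about 49 mm
- under_pin (a point): Point on top of the base plate (12 mm above the bench) straight below the back of the pin's head (stand x = -13, y = 0 mm). The pin's axis is 107 to 168 mm above the bench: set by hand, not reported, level with the boss's middle. Shank 6 mm thick; head round, 15 mm wide from x = -13 to -16 mm, then tapering to 12 mm at its front, x = -19 mm
- collar (a joint): Black sprung collar round the pin behind its head, 28 mm wide, front face at stand x = -12 mm when free. Value: m pushed back towards the rod, 0 free, 0.012 at the stop. Spring: 3 N to start, plus 0.5 N per mm. With the back flat on it the head clears the keyhole's step only at 0.0045 or more; hung with the head in the pocket and let go it reads about 0.002
- beaker: Bystander, not to be moved: clear beaker, 69 mm wide, 90 high; origin under its centre
- vial_green: Bystander, not to be moved: amber vial with green cap, 23 mm wide, 48 high; origin under its centre
- vial_red: Bystander, not to be moved: amber vial with red cap, 23 mm wide, 48 high; origin under its centre
- tape: Bystander, not to be moved: roll of beige tape, 58 mm wide, 18 high; origin under its centre
- petri: Bystander, not to be moved: petri dish, 58 mm wide, with a second one stacked on it; origin under its centre
Mind the look-alikes: they are no part of the job. There is more than one size of the stand; the job needs the larger.

How it is judged:
On the way:
1. the thermometer's back has pushed the collar in by more than 4 mm (value of joint collar above 0.004 m and contact force between gauge and stand above 1 N), for 0.2 s.
At the end, for the whole second after the job is handed in: The thermometer hangs on the pin, the head in its pocket (collar 0.8 to 3.4 mm in, thermometer's centre 18 to 30 mm in front of the stand's origin and within 6 mm of its middle plane, more than 90 mm above the bench), dial on the side away from the rod, upright within 8 degrees, at rest and let go (value of joint collar between 0.0008 and 0.0034 m and y of gauge_centre in the frame of stand between -0.006 and 0.006 m and x of gauge_centre in the frame of stand between -0.03 and -0.018 m and x of dial in the frame of stand below -0.033 m and height (world z) of gauge_centre above 0.09 m and angle between gauge_centre's own z axis and vertical below 0.14 rad and linear speed of gauge below 0.02 m/s and angular speed of gauge below 0.2 rad/s); the robot touches nothing.
It fails at once if more than 30 N between the thermometer and the stand (contact force between gauge and stand above 30 N).
It fails at once if the fingers push on the stand with more than 30 N (contact force between the fingers and stand above 30 N).
It fails at once if a bystander is moved more than 20 mm (distance of any of beaker, vial_green, vial_red, tape, petri from where it was at the start of the episode above 0.02 m).
It also fails if it takes over 72 s, if anything falls off the work surface, if the arm or the gripper's body presses on something with over 40 N, if the wrist force passes 120 N, or if a joint passes its speed limit or range.

## Working session

There is one attempt and no reset: what is moved stays moved. The work goes in short steps, Python scripts to look and compute and a tool call to move; the robot and the scene stay as the last step left them, time stands still between calls to the robot, and variables do not carry over. Pictures are saved under pics/ and viewed, at most 10 in all, crops included, and the job is handed in when it is done.

Besides the shell and the picture viewer there is one more tool, called after "Request:" in YAML: its name, and indented under it one key for each argument. drive_tool: Moves the arm, as the interface text tells. Shifts and turns lie within -1 to 1; 1 stands for 20 cm of shift or pi/2 rad of turn. Its arguments: {"type":"object","properties":{"plan":{"type":"array"},"jaw":{"type":"number"}},"required":["plan"]}

```bash
mkdir -p pics; cat > h.py <<'E'
import numpy as np, cv2
from scipy.spatial.transform import Rotation as R
from plant import *
def tcp():
    s=read_state(); T=np.eye(4); T[:3,:3]=R.from_rotvec(s['orientation']).as_matrix(); T[:3,3]=s['tool_pos']; return T
def shot(n):
    T=tcp(); p=read_camera(n); p['X']=T@p['hand_eye'] if n=='wrist' else p['pose']; return p
def world(p,v,u,z=None):
    v,u=float(v),float(u)
    d=p['range_z'][int(v),int(u)] if z is None else z
    K=p['mtx']; q=np.array([(u-K[0,2])/K[0,0]*d,-(v-K[1,2])/K[1,1]*d,-d,1]); return (p['X']@q)[:3]
def cloud(p):
    d=p['range_z']; K=p['mtx']; v,u=np.mgrid[:480,:640]
    q=np.stack([(u-K[0,2])/K[0,0]*d,-(v-K[1,2])/K[1,1]*d,-d,np.ones_like(d)],-1); w=(q@p['X'].T)[...,:3]; w[d==0]=np.nan; return w
def save(p,f): cv2.imwrite('pics/'+f,p['image'][...,::-1])
E
cat > a.py <<'E'
from h import *
np.set_printoptions(precision=3,suppress=True)
s=read_state(); print(s)
P={n:shot(n) for n in('side','top','wrist')}
for n,p in P.items():
    print(n,p['X'][:3].tolist(), [k for k in p], p['mtx'].tolist())
    for t in['gauge_centre','gauge','dial','entry','rod_top','under_pin','stand','beaker','vial_green','vial_red','tape','petri']:
        r=spot_point(p,t)[:3]; print(' ',t,[(round(x['score'],2),np.round(x['at']).tolist(),np.round(world(p,*x['at']),3).tolist() if 0<=x['at'][0]<480 and 0<=x['at'][1]<640 else None) for x in r])
cv2.imwrite('pics/a.png',cv2.resize(np.hstack([P['side']['image'],P['top']['image']])[...,::-1],(800,300)))
for n in P: save(P[n],n+'0.png'); np.savez('p_'+n,**{k:P[n][k] for k in('image','range_z','mtx','X')})
E
python3 a.py
```

```text
{'time_s': 0.0, 'joint_pos': array([ 1.269,  0.308,  1.508, -0.   ,  1.328, -0.074]), 'qd': array([-0.001, -0.001,  0.   ,  0.   , -0.001, -0.002]), 'joint_efforts': array([  0.   , -45.756, -25.192,  -0.   ,   0.013,  -0.   ]), 'tool_pos': array([0.13 , 0.56 , 0.404]), 'orientation': array([-0.358, -3.121,  0.003]), 'wrist_force': array([ 0.19 , -0.615,  0.607]), 'torque': array([-0.004, -0.064,  0.012]), 'grasp_force': 0.0, 'opening': 0.08540642315264196}
side [[0.8513643829748488, 0.20900431030087502, -0.48114019337144437, -0.12309526957300018], [-0.5243750312365473, 0.3137683615865474, -0.7915682168221282, -0.7185097772430022], [-0.014474599045409712, 0.926210890425582, 0.37672784930175457, 0.5928276087804085]] ['image', 'range_z', 'mtx', 'pose', 'shot', 'X'] [[439.4356825352782, 0.0, 320.5500125186701], [0.0, 439.4356825352782, 240.2432981885782], [0.0, 0.0, 1.0]]
  gauge_centre [(0.79, [324.0, 400.0], [0.434, -0.121, 0.071])]
  gauge [(0.95, [345.0, 397.0], [0.43, -0.12, 0.02]), (0.56, [326.0, 391.0], [0.417, -0.114, 0.07])]
  dial [(0.8, [326.0, 402.0], [0.441, -0.123, 0.064])
[... 2023 characters left out ...]
3, 0.041])]
  tape [(0.64, [228.0, 466.0], [0.544, -0.157, -0.002])]
  petri []
wrist [[0.22607496963124418, -0.941164202604391, -0.2511972369320012, 0.0663586177902537], [0.9741068817427143, 0.21778560036450156, 0.06070597347344007, 0.5750962583175345], [-0.002427148062313667, -0.25841705827966077, 0.9660303995953594, 0.37315249873414164]] ['image', 'range_z', 'mtx', 'hand_eye', 'shot', 'X'] [[370.032881030995, 0.0, 319.00127508804775], [0.0, 370.032881030995, 236.11110173259118], [0.0, 0.0, 1.0]]
  gauge_centre []
  gauge []
  dial []
  entry []
  rod_top []
  under_pin [(0.68, [433.0, 519.0], [0.149, 0.608, 0.294])]
  stand []
  beaker []
  vial_green []
  vial_red []
  tape []
  petri []
```

View pics/side0.png

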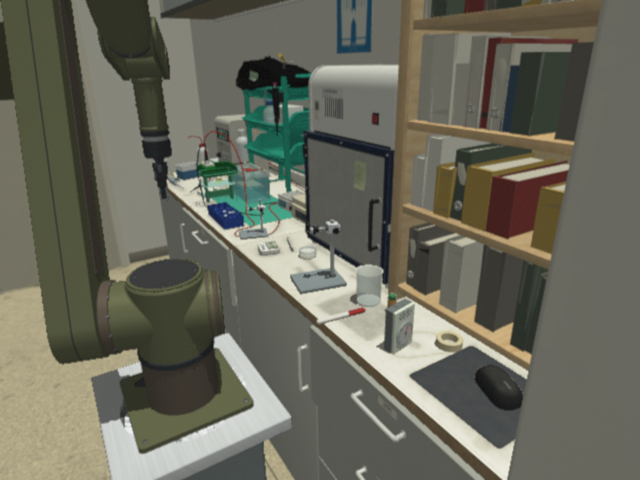

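View pics/top0.png

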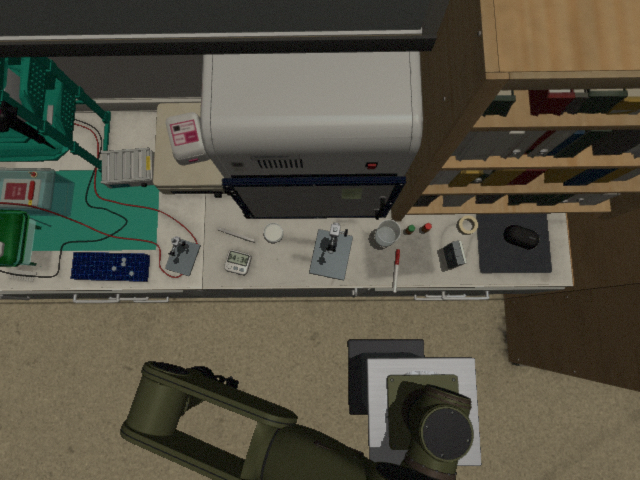

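Side view: dial thermometer at about (397,326), dial facing right (world −y). The large stand is at (318,265), with a smaller one at (254,225). Top view: gauge (256,454), large stand (257,333), small look-alike stand (258,183). The white box with a digital display at (262,237) could be taken for the gauge, but it has no round dial. I choose gauge (256,454) and stand (257,333).

```bash
cat > b.py <<'E'
from h import *
np.set_printoptions(precision=4,suppress=True)
for n in('top','side'):
    p=dict(np.load(f'p_{n}.npz')); w=cloud(p)
    def sel(x0,x1,y0,y1,z0,z1): 
        m=(w[...,0]>x0)&(w[...,0]<x1)&(w[...,1]>y0)&(w[...,1]<y1)&(w[...,2]>z0)&(w[...,2]<z1); return w[m]
    g=sel(.38,.5,-.15,-.03,.09,.12); r=cv2.minAreaRect(g[:,:2].astype(np.float32)*1000); print(n,'gauge top',len(g),g.mean(0),np.median(g[:,2]),r)
    b=sel(.36,.58,.17,.36,.008,.03); r=cv2.minAreaRect(b[:,:2].astype(np.float32)*1000); print('base',len(b),b.mean(0),r)
    for z in np.arange(.06,.2,.01):
        b=sel(.38,.58,.17,.36,z,z+.01); 
        if len(b): print(round(z,3),len(b),b.mean(0),b.min(0)[:2],b.max(0)[:2])
A=cv2.imread('pics/side0.png'); B=cv2.imread('pics/top0.png')
c=lambda I,v,u:cv2.resize(I[v-45:v+45,u-45:u+45],(380,380),interpolation=cv2.INTER_CUBIC)
cv2.imwrite('pics/c1.png',np.vstack([np.hstack([c(A,325,400),c(A,255,325)])[:290*2][:300],np.hstack([c(B,256,454),c(B,250,333)])[40:340]]))
T=tcp(); print(T)
E
python3 b.py
```

```text
top gauge top 263 [ 0.451  -0.0987  0.1029] 0.10328405295470167 ((451.8266296386719, -99.69852447509766), (67.99470520019531, 29.37063980102539), 10.704899787902832)
base 1379 [0.4586 0.2653 0.0127] ((479.3085021972656, 264.23358154296875), (189.3878173828125, 166.1597442626953), 0.8433473706245422)
0.06 50 [0.5739 0.2727 0.0643] [0.5705 0.1702] [0.5752 0.3588]
0.07 50 [0.574  0.2748 0.0743] [0.5726 0.1711] [0.5753 0.3583]
0.08 53 [0.574  0.2639 0.0854] [0.5722 0.1745] [0.5756 0.3574]
0.09 52 [0.5741 0.2591 0.0957] [0.5722 0.1724] [0.5755 0.3568]
0.1 45 [0.5738 0.2549 0.1053] [0.5722 0.1705] [0.5756 0.3592]
0.11 45 [0.5737 0.2843 0.1142] [0.572  0.1769] [0.575  0.3586]
0.12 62 [0.5739 0.262  0.124 ] [0.5726 0.1716] [0.5755 0.3581]
0.13 63 [0.5739 0.2643 0.1357] [0.5725 0.1758] [0.575  0.3572]
0.14 55 [0.574  0.2588 0.1457] [0.573  0.1706] [0.5757 0.3598]
0.15 63 [0.5641 0.2633 0.1558] [0.4442 0.1713] [0.5756 0.3592]
0.16 130 [0.5234 0.2589 0.1661] [0.4429 0.172 ] [0.5754 0.3582]
0.17 204 [0.5146 0.2577 0.1749] [0.4475 0.1704] [0.5751 0.3579]
0.18 89 [0.5491 0.265  0.184 ] [0.4519 0.1
[... 842 characters left out ...]
9 0.2433 0.125 ] [0.4989 0.1761] [0.5751 0.3129]
0.13 106 [0.5632 0.2471 0.1353] [0.4992 0.1765] [0.576  0.3334]
0.14 125 [0.5648 0.2594 0.1452] [0.4499 0.1758] [0.5768 0.3571]
0.15 179 [0.5435 0.2586 0.1556] [0.4422 0.1782] [0.5765 0.3588]
0.16 237 [0.5266 0.255  0.1651] [0.4406 0.1766] [0.576  0.3594]
0.17 183 [0.5424 0.2577 0.1746] [0.4476 0.1774] [0.5765 0.3591]
0.18 128 [0.5682 0.2624 0.1847] [0.4989 0.178 ] [0.5757 0.3592]
0.19 120 [0.5725 0.2663 0.1949] [0.5686 0.1782] [0.5762 0.3572]
0.2 126 [0.5722 0.261  0.2052] [0.5683 0.1765] [0.577  0.3583]
[[-0.9739  0.2268  0.      0.1305]
 [ 0.2268  0.9739 -0.0001  0.56  ]
 [-0.     -0.     -1.      0.4047]
 [ 0.      0.      0.      1.    ]]
```

View pics/c1.png

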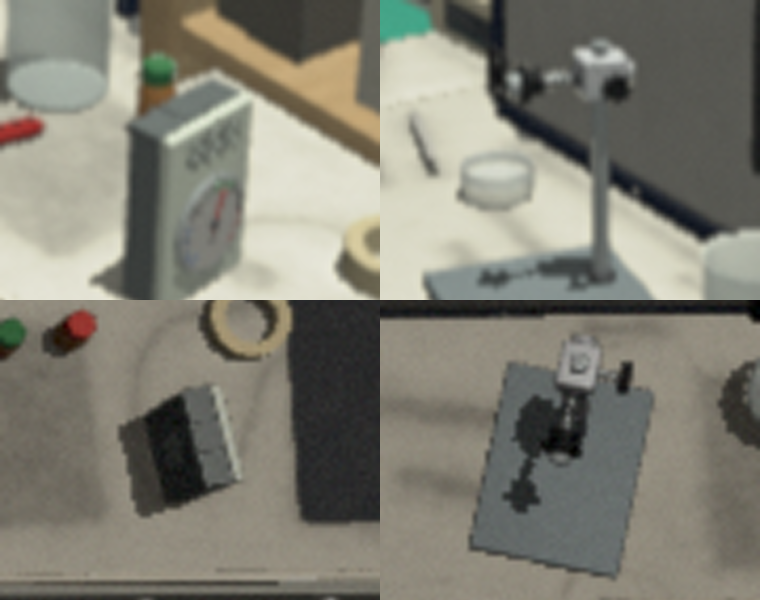

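The crops confirm the choice: the gauge's dial is on its light right-hand face, and the tall stand has its pin pointing towards the robot. Next I write a planner helper and move to look at the stand with the wrist camera.

```bash
cat > pl.py <<'E'
import sys,json
from h import *
# usage: pl.py x y z yaw_of_tool_y_deg nrows   (tool straight down)
x,y,z,yaw,n=map(float,sys.argv[1:6]); n=int(n)
def mk(a): # columns tool x,y,z for tool-y yaw a
    c,s=np.cos(a),np.sin(a); return np.array([[-s,c,0],[c,s,0],[0,0,-1.]])
T=tcp(); p=T[:3,3].copy(); Rm=T[:3,:3]; Rg=mk(np.radians(yaw)); g=np.array([x,y,z])
rv=R.from_matrix(Rm.T@Rg).as_rotvec(); rows=[]
for i in range(n):
    d=Rm.T@((g-T[:3,3])/n); rows.append({"travel":[round(v/.2,3) for v in d],"delta_rot":[round(v/n/(np.pi/2),3) for v in rv]})
    Rm=Rm@R.from_rotvec(rv/n).as_matrix()
print('dist',np.linalg.norm(g-p),'deg',np.degrees(np.linalg.norm(rv)),'per row mm',1000*np.linalg.norm(g-p)/n)
for i in range(0,n,8):
    b=rows[i:i+8]; b+=[{"travel":[0,0,0],"delta_rot":[0,0,0]}]*(8-len(b)); print(json.dumps(b))
E
python3 pl.py 0.46 0.26 0.43 100.6 16
```

```text
dist 0.4463721309241197 deg 23.709311004353 per row mm 27.89825818275748
[{"travel": [-0.122, -0.068, -0.008], "delta_rot": [-0.0, 0.0, -0.016]}, {"travel": [-0.12, -0.071, -0.008], "delta_rot": [-0.0, 0.0, -0.016]}, {"travel": [-0.118, -0.074, -0.008], "delta_rot": [-0.0, 0.0, -0.016]}, {"travel": [-0.116, -0.077, -0.008], "delta_rot": [-0.0, 0.0, -0.016]}, {"travel": [-0.114, -0.08, -0.008], "delta_rot": [-0.0, 0.0, -0.016]}, {"travel": [-0.112, -0.083, -0.008], "delta_rot": [-0.0, 0.0, -0.016]}, {"travel": [-0.11, -0.086, -0.008], "delta_rot": [-0.0, 0.0, -0.016]}, {"travel": [-0.107, -0.089, -0.008], "delta_rot": [-0.0, 0.0, -0.016]}]
[{"travel": [-0.105, -0.091, -0.008], "delta_rot": [-0.0, 0.0, -0.016]}, {"travel": [-0.103, -0.094, -0.008], "delta_rot": [-0.0, 0.0, -0.016]}, {"travel": [-0.1, -0.097, -0.008], "delta_rot": [-0.0, 0.0, -0.016]}, {"travel": [-0.098, -0.099, -0.008], "delta_rot": [-0.0, 0.0, -0.016]}, {"travel": [-0.095, -0.102, -0.008], "delta_rot": [-0.0, 0.0, -0.016]}, {"travel": [-0.092, -0.104, -0.008], "delta_rot": [-0.0, 0.0, -0.016]}, {"travel": [-0.09, -0.107, -0.008], "delta_rot": [-0.0, 0.0, -0.016]}, {"travel": [-0.087, -0.109, -0.008], "delta_rot": [-0.0, 0.0, -0.016]}]
```

Request:
drive_tool:
  plan:
    - {"travel": [-0.122,-0.068,-0.008],"delta_rot": [0,0,-0.016]}
    - {"travel": [-0.12,-0.071,-0.008],"delta_rot": [0,0,-0.016]}
    - {"travel": [-0.118,-0.074,-0.008],"delta_rot": [0,0,-0.016]}
    - {"travel": [-0.116,-0.077,-0.008],"delta_rot": [0,0,-0.016]}
    - {"travel": [-0.114,-0.08,-0.008],"delta_rot": [0,0,-0.016]}
    - {"travel": [-0.112,-0.083,-0.008],"delta_rot": [0,0,-0.016]}
    - {"travel": [-0.11,-0.086,-0.008],"delta_rot": [0,0,-0.016]}
    - {"travel": [-0.107,-0.089,-0.008],"delta_rot": [0,0,-0.016]}
  jaw: -1

```text
time_s: 2.75
tool_pos: [0.2958, 0.4087, 0.4177]
orientation: [0.042, 3.141, 0.0]
wrist_force: [0.4, 0.4, -0.0]
opening: 0.0855
grasp_force: 0.0
```

Request:
drive_tool:
  plan:
    - {"travel": [-0.105,-0.091,-0.008],"delta_rot": [0,0,-0.016]}
    - {"travel": [-0.103,-0.094,-0.008],"delta_rot": [0,0,-0.016]}
    - {"travel": [-0.1,-0.097,-0.008],"delta_rot": [0,0,-0.016]}
    - {"travel": [-0.098,-0.099,-0.008],"delta_rot": [0,0,-0.016]}
    - {"travel": [-0.095,-0.102,-0.008],"delta_rot": [0,0,-0.016]}
    - {"travel": [-0.092,-0.104,-0.008],"delta_rot": [0,0,-0.016]}
    - {"travel": [-0.09,-0.107,-0.008],"delta_rot": [0,0,-0.016]}
    - {"travel": [-0.087,-0.109,-0.008],"delta_rot": [0,0,-0.016]}

```text
time_s: 3.55
tool_pos: [0.4595, 0.2574, 0.4305]
orientation: [-0.273, 3.13, 0.0]
wrist_force: [0.4, -0.5, 0.2]
opening: 0.0857
grasp_force: 0.0
```

```bash
python3 - <<'E'
from h import *
np.set_printoptions(precision=4,suppress=True)
p=shot('wrist'); print(read_state()['time_s'],tcp()); save(p,'w1.png'); np.savez('p_w1',**{k:p[k] for k in('image','range_z','mtx','X')})
for t in['rod_top','under_pin','stand']:
    print(t,[(round(x['score'],2),np.round(x['at']).tolist(),world(p,*x['at'])) for x in spot_point(p,t)[:3]])
w=cloud(p); np.save('w1.npy',w)
def sel(x0,x1,y0,y1,z0,z1): 
    m=(w[...,0]>x0)&(w[...,0]<x1)&(w[...,1]>y0)&(w[...,1]<y1)&(w[...,2]>z0)&(w[...,2]<z1); return w[m]
b=sel(.36,.565,.17,.36,.009,.025); print('base',len(b),b.mean(0),cv2.minAreaRect(b[:,:2].astype(np.float32)*1000))
for z in np.arange(.13,.2,.005):
    b=sel(.38,.56,.17,.36,z,z+.005)
    if len(b): print(round(z,3),len(b),b.mean(0),b.min(0)[:2],b.max(0)[:2])
E
```

```text
3.6 [[-0.985  -0.1727  0.0042  0.4625]
 [-0.1727  0.985  -0.0024  0.2553]
 [-0.0037 -0.0031 -1.      0.4308]
 [ 0.      0.      0.      1.    ]]
rod_top [(0.85, [314.0, 301.0], array([0.5036, 0.2544, 0.1863]))]
under_pin [(0.75, [194.0, 328.0], array([0.4501, 0.266 , 0.0116]))]
stand [(0.75, [203.0, 321.0], array([0.4605, 0.2607, 0.0122]))]
base 11685 [0.4524 0.263  0.0122] ((461.9573974609375, 264.54449462890625), (109.95184326171875, 140.04820251464844), 77.64510345458984)
0.15 24 [0.4927 0.2498 0.1536] [0.4485 0.2397] [0.5141 0.2693]
0.155 78 [0.4803 0.256  0.158 ] [0.4431 0.2396] [0.514  0.2779]
0.16 284 [0.4764 0.2535 0.1632] [0.4422 0.2229] [0.5132 0.2799]
0.165 994 [0.4759 0.255  0.1675] [0.4421 0.2201] [0.5273 0.2796]
0.17 1139 [0.4786 0.2528 0.1722] [0.4436 0.2193] [0.527 0.278]
0.175 1469 [0.4967 0.256  0.1773] [0.4487 0.2209] [0.5213 0.2747]
0.18 70 [0.502  0.2545 0.1828] [0.4997 0.2489] [0.5093 0.2599]
0.185 226 [0.5052 0.2547 0.186 ] [0.4999 0.2492] [0.5113 0.2605]
```

View pics/w1.png

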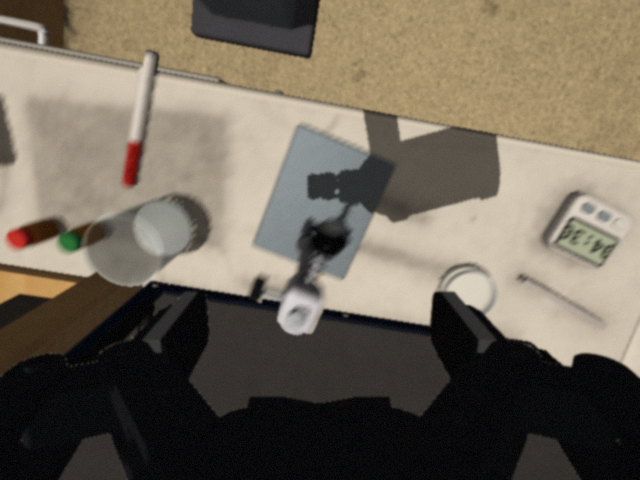

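Wrist view: large stand base centre at about (325,200), collar and head at (325,238), boss at (300,310), thumbscrew at (258,290). The base rectangle measures 110×140 mm with yaw −12.4°, which matches the larger stand.

```bash
python3 - <<'E'
from h import *
w=np.load('w1.npy'); c=np.array([.462,.2645]); a=np.radians(-12.36); D=np.array([[np.cos(a),np.sin(a)],[-np.sin(a),np.cos(a)]])
def show(w):
    s=(w[...,:2]-c)@D.T; z=w[...,2]
    for x0 in range(-24,62,4):
        m=(s[...,0]*1000>x0)&(s[...,0]*1000<=x0+4)&(abs(s[...,1])<.018)&(z>.1)&(z<.2)
        if m.sum()>3: q=s[m]; zz=z[m]; k=zz>zz.max()-.006; print(x0,m.sum(),'z95 %.4f'%np.percentile(zz,95),'ytop %.4f'%q[k][:,1].mean(),'y %.4f %.4f'%(q[:,1].min(),q[:,1].max()))
show(w)
print('side');show(cloud(dict(np.load('p_side.npz'))))
E
python3 pl.py 0.47 -0.10 0.40 100.6 16
```

```text
-20 152 z95 0.1710 ytop -0.0005 y -0.0070 0.0067
-16 220 z95 0.1749 ytop -0.0006 y -0.0128 0.0120
-12 327 z95 0.1780 ytop -0.0008 y -0.0140 0.0133
-8 144 z95 0.1774 ytop -0.0007 y -0.0138 0.0128
-4 179 z95 0.1739 ytop -0.0007 y -0.0101 0.0091
0 130 z95 0.1739 ytop -0.0006 y -0.0099 0.0089
4 65 z95 0.1702 ytop -0.0006 y -0.0065 0.0063
8 79 z95 0.1694 ytop -0.0014 y -0.0063 0.0042
12 66 z95 0.1700 ytop 0.0003 y -0.0057 0.0056
16 83 z95 0.1702 ytop -0.0007 y -0.0063 0.0059
20 80 z95 0.1698 ytop -0.0014 y -0.0064 0.0048
24 167 z95 0.1717 ytop -0.0004 y -0.0078 0.0075
28 440 z95 0.1775 ytop -0.0004 y -0.0129 0.0117
32 252 z95 0.1786 ytop -0.0006 y -0.0133 0.0130
36 335 z95 0.1851 ytop -0.0003 y -0.0132 0.0125
40 348 z95 0.1865 ytop -0.0007 y -0.0178 0.0129
44 250 z95 0.1867 ytop -0.0004 y -0.0179 0.0127
48 161 z95 0.1862 ytop -0.0003 y -0.0132 0.0129
52 180 z95 0.1785 ytop -0.0009 y -0.0132 0.0126
56 132 z95 0.1782 ytop -0.0008 y -0.0132 0.0123
60 57 z95 0.1732 ytop -0.0006 y -0.0073 0.0068
side
-20 11 z95 0.1681 ytop -0.0039 y -0.0105 0.0033
-16 14 z95 0.1728 ytop -0.0039 y -0.0160 0.002
[... 1201 characters left out ...]
{"travel": [0.016, -0.111, 0.009], "delta_rot": [0.0, -0.0, -0.001]}, {"travel": [0.016, -0.111, 0.009], "delta_rot": [0.0, -0.0, -0.001]}]
[{"travel": [0.016, -0.111, 0.009], "delta_rot": [0.0, -0.0, -0.001]}, {"travel": [0.017, -0.111, 0.009], "delta_rot": [0.0, -0.0, -0.001]}, {"travel": [0.017, -0.111, 0.009], "delta_rot": [0.0, -0.0, -0.001]}, {"travel": [0.017, -0.111, 0.009], "delta_rot": [0.0, -0.0, -0.001]}, {"travel": [0.017, -0.111, 0.009], "delta_rot": [0.0, -0.0, -0.001]}, {"travel": [0.017, -0.111, 0.009], "delta_rot": [0.0, -0.0, -0.001]}, {"travel": [0.017, -0.111, 0.009], "delta_rot": [0.0, -0.0, -0.001]}, {"travel": [0.017, -0.111, 0.009], "delta_rot": [0.0, -0.0, -0.001]}]
```

Request:
drive_tool:
  plan:
    - {"travel": [0.016,-0.111,0.009],"delta_rot": [0,0,0]}
    - {"travel": [0.016,-0.111,0.009],"delta_rot": [0,0,0]}
    - {"travel": [0.016,-0.111,0.009],"delta_rot": [0,0,0]}
    - {"travel": [0.016,-0.111,0.009],"delta_rot": [0,0,0]}
    - {"travel": [0.016,-0.111,0.009],"delta_rot": [0,0,0]}
    - {"travel": [0.016,-0.111,0.009],"delta_rot": [0,0,0]}
    - {"travel": [0.016,-0.111,0.009],"delta_rot": [0,0,0]}
    - {"travel": [0.016,-0.111,0.009],"delta_rot": [0,0,0]}

```text
time_s: 4.55
tool_pos: [0.4634, 0.0791, 0.4159]
orientation: [0.274, -3.129, -0.001]
wrist_force: [-0.5, -0.4, -1.1]
opening: 0.0854
grasp_force: 0.0
```

Request:
drive_tool:
  plan:
    - {"travel": [0.016,-0.111,0.009],"delta_rot": [0,0,0]}
    - {"travel": [0.016,-0.111,0.009],"delta_rot": [0,0,0]}
    - {"travel": [0.016,-0.111,0.009],"delta_rot": [0,0,0]}
    - {"travel": [0.016,-0.111,0.009],"delta_rot": [0,0,0]}
    - {"travel": [0.016,-0.111,0.009],"delta_rot": [0,0,0]}
    - {"travel": [0.016,-0.111,0.009],"delta_rot": [0,0,0]}
    - {"travel": [0.016,-0.111,0.009],"delta_rot": [0,0,0]}
    - {"travel": [0.016,-0.111,0.009],"delta_rot": [0,0,0]}

```text
time_s: 5.35
tool_pos: [0.4693, -0.1, 0.4015]
orientation: [0.274, -3.13, -0.001]
wrist_force: [0.1, -0.2, 0.5]
opening: 0.0856
grasp_force: 0.0
```

```bash
cat > g.py <<'E'
from h import *
import sys
np.set_printoptions(precision=4,suppress=True)
p=shot('wrist'); print(read_state()['time_s'],tcp()); save(p,sys.argv[1]+'.png'); w=cloud(p)
m=(w[...,0]>.38)&(w[...,0]<.52)&(w[...,1]>-.17)&(w[...,1]<-.03)&(w[...,2]>.098)&(w[...,2]<.11); g=w[m]
v,u=np.nonzero(m); print(len(g),'px',v.min(),v.max(),u.min(),u.max(),'z',np.median(g[:,2])); print(cv2.minAreaRect(g[:,:2].astype(np.float32)*1000),g.mean(0))
E
python3 g.py w2
```

```text
5.4 [[-0.985  -0.1728 -0.0001  0.4697]
 [-0.1728  0.985  -0.0026 -0.1026]
 [ 0.0005 -0.0025 -1.      0.4013]
 [ 0.      0.      0.      1.    ]]
3492 px 157 248 302 340 z 0.10399831614161259
((450.90924072265625, -101.04449462890625), (67.6397933959961, 28.220611572265625), 10.811620712280273) [ 0.4496 -0.101   0.104 ]
```

View pics/w2.png

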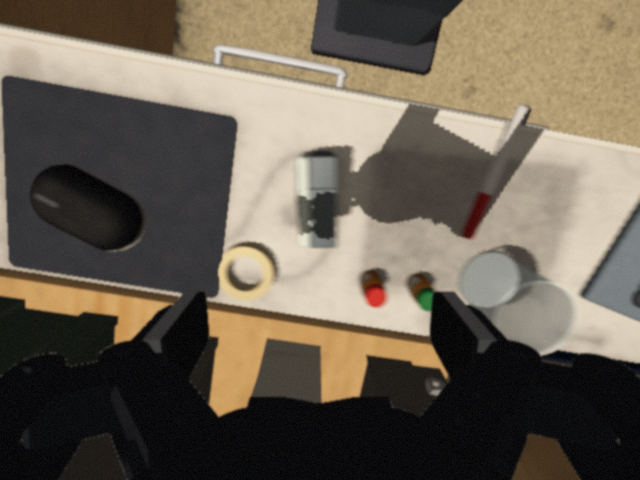

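Wrist view: the gauge's top is at (318,200) with the light dial edge on the left (−y). The vials at (373,290) and (422,295) and the tape at (245,272) are clear. Gauge centre is (0.451, −0.101), top 0.104. Descending to grasp.

```bash
python3 pl.py 0.451 -0.101 0.25 100.8 8
```

```text
dist 0.15241996294485893 deg 0.8623425589750392 per row mm 19.052495368107365
[{"travel": [0.011, 0.003, 0.095], "delta_rot": [-0.0, -0.0, -0.001]}, {"travel": [0.011, 0.003, 0.095], "delta_rot": [-0.0, -0.0, -0.001]}, {"travel": [0.011, 0.003, 0.095], "delta_rot": [-0.0, -0.0, -0.001]}, {"travel": [0.011, 0.003, 0.095], "delta_rot": [-0.0, -0.0, -0.001]}, {"travel": [0.011, 0.003, 0.095], "delta_rot": [-0.0, -0.0, -0.001]}, {"travel": [0.011, 0.003, 0.095], "delta_rot": [-0.0, -0.0, -0.001]}, {"travel": [0.011, 0.003, 0.095], "delta_rot": [-0.0, -0.0, -0.001]}, {"travel": [0.011, 0.003, 0.095], "delta_rot": [-0.0, -0.0, -0.001]}]
```

Request:
drive_tool:
  plan:
    - {"travel": [0.011,0.003,0.095],"delta_rot": [0,0,-0.001]}
    - {"travel": [0.011,0.003,0.095],"delta_rot": [0,0,-0.001]}
    - {"travel": [0.011,0.003,0.095],"delta_rot": [0,0,-0.001]}
    - {"travel": [0.011,0.003,0.095],"delta_rot": [0,0,-0.001]}
    - {"travel": [0.011,0.003,0.095],"delta_rot": [0,0,-0.001]}
    - {"travel": [0.011,0.003,0.095],"delta_rot": [0,0,-0.001]}
    - {"travel": [0.011,0.003,0.095],"delta_rot": [0,0,-0.001]}
    - {"travel": [0.011,0.003,0.095],"delta_rot": [0,0,-0.001]}

```text
time_s: 6.2
tool_pos: [0.4512, -0.0976, 0.249]
orientation: [-0.293, 3.128, 0.001]
wrist_force: [-0.2, -0.4, -0.8]
opening: 0.085
grasp_force: 0.0
```

```bash
python3 pl.py 0.451 -0.101 0.25 100.8 4; python3 g.py w3
```

```text
dist 0.0035942885745005363 deg 0.10110586610524028 per row mm 0.898572143625134
[{"travel": [0.001, -0.004, -0.001], "delta_rot": [0.0, 0.0, -0.0]}, {"travel": [0.001, -0.004, -0.001], "delta_rot": [0.0, 0.0, -0.0]}, {"travel": [0.001, -0.004, -0.001], "delta_rot": [0.0, 0.0, -0.0]}, {"travel": [0.001, -0.004, -0.001], "delta_rot": [0.0, 0.0, -0.0]}, {"travel": [0, 0, 0], "delta_rot": [0, 0, 0]}, {"travel": [0, 0, 0], "delta_rot": [0, 0, 0]}, {"travel": [0, 0, 0], "delta_rot": [0, 0, 0]}, {"travel": [0, 0, 0], "delta_rot": [0, 0, 0]}]
6.25 [[-0.9826 -0.1858 -0.0053  0.4496]
 [-0.1858  0.9826  0.0021 -0.0971]
 [ 0.0048  0.003  -1.      0.2465]
 [ 0.      0.      0.      1.    ]]
15953 px 231 402 147 493 z 0.10395431236401641
((448.8121032714844, -99.38218688964844), (97.63240051269531, 66.830322265625), 70.35779571533203) [ 0.4453 -0.1012  0.1039]
```

Request:
drive_tool:
  plan:
    - {"travel": [0,-0.008,0],"delta_rot": [0,0,0]}
    - {"travel": [0,-0.008,0],"delta_rot": [0,0,0]}
    - {"travel": [0,0,0],"delta_rot": [0,0,0]}
    - {"travel": [0,0,0],"delta_rot": [0,0,0]}
    - {"travel": [0,0,0],"delta_rot": [0,0,0]}
    - {"travel": [0,0,0],"delta_rot": [0,0,0]}
    - {"travel": [0,0,0],"delta_rot": [0,0,0]}
    - {"travel": [0,0,0],"delta_rot": [0,0,0]}

```text
time_s: 7.05
tool_pos: [0.452, -0.102, 0.2496]
orientation: [-0.291, 3.128, -0.0]
wrist_force: [0.1, 0.5, -0.2]
opening: 0.0854
grasp_force: 0.0
```

```bash
sed -i 's/cv2.minAreaRect/(lambda q:cv2.minAreaRect(q))/' g.py; python3 - <<'E'
from h import *
np.set_printoptions(precision=4,suppress=True)
print(tcp())
p=shot('wrist');w=cloud(p);T=p['X']
m=(w[...,0]>.40)&(w[...,0]<.50)&(w[...,1]>-.17)&(w[...,1]<-.03)&(w[...,2]>.1025)&(w[...,2]<.1055); n,l,s,c=cv2.connectedComponentsWithStats(m.astype(np.uint8))
for i in range(1,n):
    if s[i,4]>500: print(s[i], cv2.minAreaRect(w[l==i][:,:2].astype(np.float32)*1000))
print(tcp())
E
```

```text
[[-0.9828 -0.1847  0.      0.452 ]
 [-0.1847  0.9828 -0.     -0.102 ]
 [-0.     -0.     -1.      0.2496]
 [ 0.      0.      0.      1.    ]]
[  279   234    85   169 12758] ((448.1978454589844, -101.32479095458984), (63.354087829589844, 27.958499908447266), 10.630961418151855)
[[-0.9828 -0.1847 -0.      0.452 ]
 [-0.1847  0.9828  0.     -0.102 ]
 [ 0.      0.     -1.      0.2495]
 [ 0.      0.      0.      1.    ]]
```

Request:
drive_tool:
  plan:
    - {"travel": [0,0,0],"delta_rot": [0,0,0]}
    - {"travel": [0,0,0],"delta_rot": [0,0,0]}
    - {"travel": [0,0,0],"delta_rot": [0,0,0]}
    - {"travel": [0,0,0],"delta_rot": [0,0,0]}
    - {"travel": [0,0,0],"delta_rot": [0,0,0]}
    - {"travel": [0,0,0],"delta_rot": [0,0,0]}
    - {"travel": [0,0,0],"delta_rot": [0,0,0]}
    - {"travel": [0,0,0],"delta_rot": [0,0,0]}
  jaw: 1

```text
time_s: 7.9
tool_pos: [0.4521, -0.1019, 0.2496]
orientation: [-0.291, 3.128, -0.0]
wrist_force: [0.1, 0.3, 2.9]
opening: 0.027
grasp_force: 59.5
```

```bash
python3 - <<'E'
from h import *
T=tcp(); print(T, read_state()['opening'])
p=shot('wrist');w=cloud(p)
m=(w[...,0]>.40)&(w[...,0]<.50)&(w[...,1]>-.17)&(w[...,1]<-.03)&(w[...,2]>.101)&(w[...,2]<.107); n,l,s,c=cv2.connectedComponentsWithStats(m.astype(np.uint8))
for i in range(1,n):
    if s[i,4]>500: print(s[i], cv2.minAreaRect(w[l==i][:,:2].astype(np.float32)*1000),np.median(w[l==i][:,2]))
E
```

```text
[[-9.82781971e-01 -1.84768635e-01  3.84648588e-04  4.52124687e-01]
 [-1.84768648e-01  9.82782044e-01  3.26715855e-06 -1.01949410e-01]
 [-3.78629394e-04 -6.78600949e-05 -9.99999926e-01  2.49648310e-01]
 [ 0.00000000e+00  0.00000000e+00  0.00000000e+00  1.00000000e+00]] 0.02701073566659345
[  259   233   122   170 13603] ((448.5965881347656, -101.62963104248047), (63.637760162353516, 40.43205642700195), 11.51657485961914) 0.10398453325113383
```

Request:
drive_tool:
  plan:
    - {"travel": [0,0,-0.05],"delta_rot": [0,0,0]}
    - {"travel": [0,0,-0.12],"delta_rot": [0,0,0]}
    - {"travel": [0,0,-0.12],"delta_rot": [0,0,0]}
    - {"travel": [0,0,-0.12],"delta_rot": [0,0,0]}
    - {"travel": [0,0,-0.12],"delta_rot": [0,0,0]}
    - {"travel": [0,0,-0.12],"delta_rot": [0,0,0]}
    - {"travel": [0,0,-0.12],"delta_rot": [0,0,0]}
    - {"travel": [0,0,-0.05],"delta_rot": [0,0,0]}

```text
time_s: 8.75
tool_pos: [0.4522, -0.1021, 0.4158]
orientation: [-0.291, 3.125, -0.002]
wrist_force: [-0.1, -0.7, -2.3]
opening: 0.0269
grasp_force: 59.3
```

```bash
cat > sf.py <<'E'
# stand frame -> world:  sf.py xs ys z n [yaw]
import sys,os
import numpy as np
xs,ys,z=map(float,sys.argv[1:4]); a=np.radians(-12.36)
w=np.array([.462,.2645])+xs*np.array([np.cos(a),np.sin(a)])+ys*np.array([-np.sin(a),np.cos(a)])
os.system('python3 pl.py %f %f %f -12.36 %s'%(w[0],w[1],z,sys.argv[4]))
E
python3 sf.py -0.085 -0.0015 0.41 24
```

```text
dist 0.39035013831263393 deg 113.01135783222165 per row mm 16.264589096359746
[{"travel": [0.0, 0.081, 0.001], "delta_rot": [0.0, 0.0, 0.052]}, {"travel": [0.007, 0.081, 0.001], "delta_rot": [0.0, 0.0, 0.052]}, {"travel": [0.014, 0.08, 0.001], "delta_rot": [0.0, 0.0, 0.052]}, {"travel": [0.02, 0.079, 0.001], "delta_rot": [0.0, 0.0, 0.052]}, {"travel": [0.027, 0.077, 0.001], "delta_rot": [0.0, 0.0, 0.052]}, {"travel": [0.033, 0.074, 0.001], "delta_rot": [0.0, 0.0, 0.052]}, {"travel": [0.039, 0.071, 0.001], "delta_rot": [0.0, 0.0, 0.052]}, {"travel": [0.044, 0.068, 0.001], "delta_rot": [0.0, 0.0, 0.052]}]
[{"travel": [0.05, 0.064, 0.001], "delta_rot": [0.0, 0.0, 0.052]}, {"travel": [0.055, 0.06, 0.001], "delta_rot": [0.0, 0.0, 0.052]}, {"travel": [0.06, 0.055, 0.001], "delta_rot": [0.0, 0.0, 0.052]}, {"travel": [0.064, 0.05, 0.001], "delta_rot": [0.0, 0.0, 0.052]}, {"travel": [0.068, 0.045, 0.001], "delta_rot": [0.0, 0.0, 0.052]}, {"travel": [0.071, 0.039, 0.001], "delta_rot": [0.0, 0.0, 0.052]}, {"travel": [0.074, 0.033, 0.001], "delta_rot": [0.0, 0.0, 0.052]}, {"travel": [0.077, 0.027, 0.001], "delta_rot": [0.0, 0.0, 0.052]}]
[{"travel": [0.079, 0.02, 0.001], "delta_rot": [0.0, 0.0, 0.052]}, {"travel": [0.08, 0.014, 0.001], "delta_rot": [0.0, 0.0, 0.052]}, {"travel": [0.081, 0.007, 0.001], "delta_rot": [0.0, 0.0, 0.052]}, {"travel": [0.081, 0.0, 0.001], "delta_rot": [0.0, 0.0, 0.052]}, {"travel": [0.081, -0.006, 0.001], "delta_rot": [0.0, 0.0, 0.052]}, {"travel": [0.08, -0.013, 0.001], "delta_rot": [0.0, 0.0, 0.052]}, {"travel": [0.079, -0.019, 0.001], "delta_rot": [0.0, 0.0, 0.052]}, {"travel": [0.077, -0.026, 0.001], "delta_rot": [0.0, 0.0, 0.052]}]
```

Request:
drive_tool:
  plan:
    - {"travel": [0.0,0.081,0.001],"delta_rot": [0.0,0.0,0.052]}
    - {"travel": [0.007,0.081,0.001],"delta_rot": [0.0,0.0,0.052]}
    - {"travel": [0.014,0.08,0.001],"delta_rot": [0.0,0.0,0.052]}
    - {"travel": [0.02,0.079,0.001],"delta_rot": [0.0,0.0,0.052]}
    - {"travel": [0.027,0.077,0.001],"delta_rot": [0.0,0.0,0.052]}
    - {"travel": [0.033,0.074,0.001],"delta_rot": [0.0,0.0,0.052]}
    - {"travel": [0.039,0.071,0.001],"delta_rot": [0.0,0.0,0.052]}
    - {"travel": [0.044,0.068,0.001],"delta_rot": [0.0,0.0,0.052]}

```text
time_s: 9.55
tool_pos: [0.4264, 0.0261, 0.4112]
orientation: [-0.733, -3.053, 0.001]
wrist_force: [0.7, -0.3, -1.7]
opening: 0.0269
grasp_force: 59.4
```

Request:
drive_tool:
  plan:
    - {"travel": [0.05,0.064,0.001],"delta_rot": [0.0,0.0,0.052]}
    - {"travel": [0.055,0.06,0.001],"delta_rot": [0.0,0.0,0.052]}
    - {"travel": [0.06,0.055,0.001],"delta_rot": [0.0,0.0,0.052]}
    - {"travel": [0.064,0.05,0.001],"delta_rot": [0.0,0.0,0.052]}
    - {"travel": [0.068,0.045,0.001],"delta_rot": [0.0,0.0,0.052]}
    - {"travel": [0.071,0.039,0.001],"delta_rot": [0.0,0.0,0.052]}
    - {"travel": [0.074,0.033,0.001],"delta_rot": [0.0,0.0,0.052]}
    - {"travel": [0.077,0.027,0.001],"delta_rot": [0.0,0.0,0.052]}

```text
time_s: 10.35
tool_pos: [0.4014, 0.1536, 0.4096]
orientation: [-1.674, -2.657, 0.002]
wrist_force: [0.5, 0.2, -1.9]
opening: 0.0268
grasp_force: 59.4
```

Request:
drive_tool:
  plan:
    - {"travel": [0.079,0.02,0.001],"delta_rot": [0.0,0.0,0.052]}
    - {"travel": [0.08,0.014,0.001],"delta_rot": [0.0,0.0,0.052]}
    - {"travel": [0.081,0.007,0.001],"delta_rot": [0.0,0.0,0.052]}
    - {"travel": [0.081,0.0,0.001],"delta_rot": [0.0,0.0,0.052]}
    - {"travel": [0.081,-0.006,0.001],"delta_rot": [0.0,0.0,0.052]}
    - {"travel": [0.08,-0.013,0.001],"delta_rot": [0.0,0.0,0.052]}
    - {"travel": [0.079,-0.019,0.001],"delta_rot": [0.0,0.0,0.052]}
    - {"travel": [0.077,-0.026,0.001],"delta_rot": [0.0,0.0,0.052]}

```text
time_s: 11.15
tool_pos: [0.3756, 0.2809, 0.4079]
orientation: [-2.439, -1.98, 0.003]
wrist_force: [0.3, 0.7, -2.7]
opening: 0.0269
grasp_force: 59.4
```

```bash
python3 sf.py -0.06 -0.0015 0.375 8
```

```text
dist 0.04314904234315036 deg 0.5156469313997997 per row mm 5.393630292893795
[{"travel": [0.0, 0.017, 0.021], "delta_rot": [-0.0, 0.0, 0.001]}, {"travel": [0.0, 0.017, 0.021], "delta_rot": [-0.0, 0.0, 0.001]}, {"travel": [0.001, 0.017, 0.021], "delta_rot": [-0.0, 0.0, 0.001]}, {"travel": [0.001, 0.017, 0.021], "delta_rot": [-0.0, 0.0, 0.001]}, {"travel": [0.001, 0.017, 0.021], "delta_rot": [-0.0, 0.0, 0.001]}, {"travel": [0.001, 0.017, 0.021], "delta_rot": [-0.0, 0.0, 0.001]}, {"travel": [0.001, 0.017, 0.021], "delta_rot": [-0.0, 0.0, 0.001]}, {"travel": [0.001, 0.017, 0.021], "delta_rot": [-0.0, 0.0, 0.001]}]
```

Request:
drive_tool:
  plan:
    - {"travel": [0.0,0.017,0.021],"delta_rot": [0,0,0.001]}
    - {"travel": [0.0,0.017,0.021],"delta_rot": [0,0,0.001]}
    - {"travel": [0.001,0.017,0.021],"delta_rot": [0,0,0.001]}
    - {"travel": [0.001,0.017,0.021],"delta_rot": [0,0,0.001]}
    - {"travel": [0.001,0.017,0.021],"delta_rot": [0,0,0.001]}
    - {"travel": [0.001,0.017,0.021],"delta_rot": [0,0,0.001]}
    - {"travel": [0.001,0.017,0.021],"delta_rot": [0,0,0.001]}
    - {"travel": [0.0,0.0,0.0],"delta_rot": [0,0,0]}

```text
time_s: 11.95
tool_pos: [0.4001, 0.2763, 0.3786]
orientation: [-2.447, -1.97, 0.002]
wrist_force: [-0.6, -0.4, -1.6]
opening: 0.027
grasp_force: 59.4
```

```bash
cat > m.py <<'E'
import sys
from h import *
np.set_printoptions(precision=4,suppress=True)
c=np.array([.462,.2645]); a=np.radians(-12.36); D=np.array([[np.cos(a),np.sin(a)],[-np.sin(a),np.cos(a)]])
T=tcp(); s=read_state(); print(s['time_s'],'tcp stand',D@(T[:2,3]-c),T[2,3],'tool y yaw',np.degrees(np.arctan2(T[1,1],T[0,1])),'tilt',T[:2,2],'F stand',D@s['wrist_force'][:2],s['wrist_force'][2])
if len(sys.argv)>1:
    p=shot('wrist'); w=cloud(p); save(p,sys.argv[1]+'.png'); q=shot('side'); save(q,sys.argv[1]+'s.png'); np.save(sys.argv[1]+'.npy',w); np.save(sys.argv[1]+'s.npy',cloud(q))
    ws=(w[...,:2]-c)@D.T; z=w[...,2]; top=T[2,3]-.2496+.104
    m=(abs(z-top)<.004)&(abs(ws[...,0]-(D@(T[:2,3]-c))[0])<.03)&(abs(ws[...,1])<.06); n,l,st,_=cv2.connectedComponentsWithStats(m.astype(np.uint8))
    for i in range(1,n):
        if st[i,4]>400: print('top',st[i],np.median(z[l==i]),'y',np.percentile(ws[l==i][:,1],[.5,99.5]),'x',np.percentile(ws[l==i][:,0],[.5,99.5]),cv2.minAreaRect(ws[l==i].astype(np.float32)*1000)[2])
    for x0 in range(-24,60,6):
        k=(ws[...,0]*1000>x0)&(ws[...,0]*1000<=x0+6)&(abs(ws[...,1])<.025)&(z>.14)&(z<.2)
        if k.sum()>20: print(x0,k.sum(),'z95 %.4f'%np.percentile(z[k],95),'y',np.percentile(ws[k][:,1],[2,98]))
E
python3 m.py h1
```

```text
11.95 tcp stand [-0.063  -0.0017] 0.3786154724244052 tool y yaw -12.33165925145304 tilt [-0.0008 -0.0006] F stand [-0.5454 -0.503 ] -1.5894770605327129
top [  259   232   122   171 13813] 0.23300479475783273 y [-0.0285  0.0334] x [-0.0812 -0.0455] 0.1821039766073227
-24 132 z95 0.1702 y [-0.0058  0.0051]
-18 340 z95 0.1715 y [-0.0084  0.0081]
-12 844 z95 0.1777 y [-0.0122  0.0129]
-6 397 z95 0.1740 y [-0.0082  0.0092]
0 265 z95 0.1739 y [-0.0089  0.0091]
6 205 z95 0.1700 y [-0.0063  0.0054]
12 209 z95 0.1702 y [-0.0062  0.0054]
18 209 z95 0.1699 y [-0.0062  0.0053]
24 549 z95 0.1737 y [-0.0094  0.0097]
30 1254 z95 0.1783 y [-0.0122  0.0124]
36 943 z95 0.1860 y [-0.0125  0.0125]
42 974 z95 0.1866 y [-0.024   0.0125]
48 511 z95 0.1859 y [-0.0124  0.0126]
54 474 z95 0.1783 y [-0.012   0.0125]
```

View pics/h1.png

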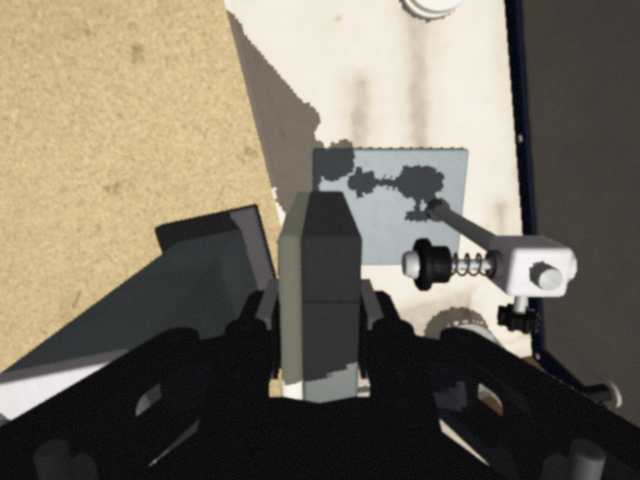

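The wrist view shows the gauge held with the light dial face on the left (away from the stand). The pin head is at (410,265), collar at (430,265) and boss at (537,265). The pin axis is z ≈ 0.164, and the lateral error is under 0.5 mm. Moving up to the head.

Request:
drive_tool:
  plan:
    - {"travel": [0.001,0.02,0.01],"delta_rot": [0,0,0]}
    - {"travel": [0.001,0.02,0.01],"delta_rot": [0,0,0]}
    - {"travel": [0,0.02,0],"delta_rot": [0,0,0]}
    - {"travel": [0,0.02,0],"delta_rot": [0,0,0]}
    - {"travel": [0,0.02,0],"delta_rot": [0,0,0]}
    - {"travel": [0,0.02,0],"delta_rot": [0,0,0]}
    - {"travel": [0,0.02,0],"delta_rot": [0,0,0]}
    - {"travel": [0,0,0],"delta_rot": [0,0,0]}

```text
time_s: 12.85
tool_pos: [0.4278, 0.271, 0.3753]
orientation: [2.447, 1.97, 0.001]
wrist_force: [-0.3, -0.6, -2.5]
opening: 0.0274
grasp_force: 59.4
```

Request:
drive_tool:
  plan:
    - {"travel": [0,0,0],"delta_rot": [0,0,0]}
    - {"travel": [0,0,0],"delta_rot": [0,0,0]}
    - {"travel": [0,0,0],"delta_rot": [0,0,0]}
    - {"travel": [0,0,0],"delta_rot": [0,0,0]}
    - {"travel": [0,0,0],"delta_rot": [0,0,0]}
    - {"travel": [0,0,0],"delta_rot": [0,0,0]}
    - {"travel": [0,0,0],"delta_rot": [0,0,0]}
    - {"travel": [0,0,0],"delta_rot": [0,0,0]}

```text
time_s: 13.65
tool_pos: [0.4271, 0.271, 0.3753]
orientation: [-2.447, -1.971, -0.0]
wrist_force: [0.4, -0.8, -0.9]
opening: 0.0268
grasp_force: 59.4
```

```bash
python3 m.py
```

```text
13.65 tcp stand [-0.0355 -0.0011] 0.3753084608976013 tool y yaw -12.295651218915248 tilt [0. 0.] F stand [ 0.5356 -0.7043] -0.869065441280068
```

Request:
drive_tool:
  plan:
    - {"travel": [0,0.005,0.003],"delta_rot": [0,0,0]}
    - {"travel": [0,0.005,0],"delta_rot": [0,0,0]}
    - {"travel": [0,0.005,0],"delta_rot": [0,0,0]}
    - {"travel": [0,0.005,0],"delta_rot": [0,0,0]}
    - {"travel": [0,0.005,0],"delta_rot": [0,0,0]}
    - {"travel": [0,0.005,0],"delta_rot": [0,0,0]}
    - {"travel": [0,0,0],"delta_rot": [0,0,0]}
    - {"travel": [0,0,0],"delta_rot": [0,0,0]}

```text
time_s: 14.45
tool_pos: [0.433, 0.2697, 0.3747]
orientation: [-2.447, -1.971, 0.0]
wrist_force: [-0.4, 0.1, -1.6]
opening: 0.0266
grasp_force: 59.4
```

Request:
drive_tool:
  plan:
    - {"travel": [0,0.005,0],"delta_rot": [0,0,0]}
    - {"travel": [0,0.005,0],"delta_rot": [0,0,0]}
    - {"travel": [0,0.005,0],"delta_rot": [0,0,0]}
    - {"travel": [0,0,0],"delta_rot": [0,0,0]}
    - {"travel": [0,0,0],"delta_rot": [0,0,0]}
    - {"travel": [0,0,0],"delta_rot": [0,0,0]}
    - {"travel": [0,0,0],"delta_rot": [0,0,0]}
    - {"travel": [0,0,0],"delta_rot": [0,0,0]}

```text
time_s: 15.25
tool_pos: [0.4359, 0.2691, 0.3747]
orientation: [-2.447, -1.971, 0.0]
wrist_force: [-0.1, 0.1, -1.4]
opening: 0.027
grasp_force: 59.4
```

```bash
python3 m.py
```

```text
15.25 tcp stand [-0.0265 -0.0011] 0.37467307170152564 tool y yaw -12.297070552328638 tilt [-0.0001 -0.    ] F stand [-0.1062  0.0292] -1.436357708352162
```

No force with the back 6 mm past the head's front, so the head is in the keyhole. Pressing on the collar.

Request:
drive_tool:
  plan:
    - {"travel": [0,0.005,0],"delta_rot": [0,0,0]}
    - {"travel": [0,0.005,0],"delta_rot": [0,0,0]}
    - {"travel": [0,0.005,0],"delta_rot": [0,0,0]}
    - {"travel": [0,0.005,0],"delta_rot": [0,0,0]}
    - {"travel": [0,0,0],"delta_rot": [0,0,0]}
    - {"travel": [0,0,0],"delta_rot": [0,0,0]}
    - {"travel": [0,0,0],"delta_rot": [0,0,0]}
    - {"travel": [0,0,0],"delta_rot": [0,0,0]}

```text
time_s: 16.05
tool_pos: [0.4396, 0.2683, 0.3746]
orientation: [-2.446, -1.971, 0.001]
wrist_force: [-4.1, 1.5, -0.7]
opening: 0.0272
grasp_force: 59.6
```

Request:
drive_tool:
  plan:
    - {"travel": [0,0.005,0],"delta_rot": [0,0,0]}
    - {"travel": [0,0.005,0],"delta_rot": [0,0,0]}
    - {"travel": [0,0.005,0],"delta_rot": [0,0,0]}
    - {"travel": [0,0.005,0],"delta_rot": [0,0,0]}
    - {"travel": [0,0,0],"delta_rot": [0,0,0]}
    - {"travel": [0,0,0],"delta_rot": [0,0,0]}
    - {"travel": [0,0,0],"delta_rot": [0,0,0]}
    - {"travel": [0,0,0],"delta_rot": [0,0,0]}

```text
time_s: 16.85
tool_pos: [0.4433, 0.2674, 0.3746]
orientation: [-2.446, -1.97, 0.002]
wrist_force: [-6.7, 1.6, 0.5]
opening: 0.0271
grasp_force: 59.8
```

```bash
python3 m.py
```

```text
16.85 tcp stand [-0.0189 -0.0011] 0.37461292545924296 tool y yaw -12.30498561950934 tilt [-0.0017  0.0001] F stand [-6.8423  0.1453] 0.4887306298304855
```

Request:
drive_tool:
  plan:
    - {"travel": [0,0,0.01],"delta_rot": [0,0,0]}
    - {"travel": [0,0,0.01],"delta_rot": [0,0,0]}
    - {"travel": [0,0,0.01],"delta_rot": [0,0,0]}
    - {"travel": [0,0,0.01],"delta_rot": [0,0,0]}
    - {"travel": [0,0,0.01],"delta_rot": [0,0,0]}
    - {"travel": [0,0,0],"delta_rot": [0,0,0]}
    - {"travel": [0,0,0],"delta_rot": [0,0,0]}
    - {"travel": [0,0,0],"delta_rot": [0,0,0]}

```text
time_s: 17.65
tool_pos: [0.4432, 0.2674, 0.3643]
orientation: [-2.446, -1.97, 0.003]
wrist_force: [-7.0, 2.1, -0.3]
opening: 0.0267
grasp_force: 59.8
```

Request:
drive_tool:
  plan:
    - {"travel": [0,0,0.01],"delta_rot": [0,0,0]}
    - {"travel": [0,0,0.01],"delta_rot": [0,0,0]}
    - {"travel": [0,0,0.01],"delta_rot": [0,0,0]}
    - {"travel": [0,0,0.01],"delta_rot": [0,0,0]}
    - {"travel": [0,0,0],"delta_rot": [0,0,0]}
    - {"travel": [0,0,0],"delta_rot": [0,0,0]}
    - {"travel": [0,0,0],"delta_rot": [0,0,0]}
    - {"travel": [0,0,0],"delta_rot": [0,0,0]}

```text
time_s: 18.45
tool_pos: [0.4432, 0.2673, 0.3563]
orientation: [-2.446, -1.97, 0.003]
wrist_force: [-6.1, 2.1, -1.1]
opening: 0.027
grasp_force: 59.8
```

```bash
python3 m.py
```

```text
18.45 tcp stand [-0.019  -0.0013] 0.35627997259715954 tool y yaw -12.303190403348928 tilt [-0.0021 -0.0004] F stand [-6.3793  0.7176] -1.0827262003953302
```

Request:
drive_tool:
  plan:
    - {"travel": [0,0,0.004],"delta_rot": [0,0,0]}
    - {"travel": [0,0,0.004],"delta_rot": [0,0,0]}
    - {"travel": [0,0,0.004],"delta_rot": [0,0,0]}
    - {"travel": [0,0,0.004],"delta_rot": [0,0,0]}
    - {"travel": [0,0,0],"delta_rot": [0,0,0]}
    - {"travel": [0,0,0],"delta_rot": [0,0,0]}
    - {"travel": [0,0,0],"delta_rot": [0,0,0]}
    - {"travel": [0,0,0],"delta_rot": [0,0,0]}

```text
time_s: 19.25
tool_pos: [0.4432, 0.2673, 0.3533]
orientation: [-2.446, -1.97, 0.003]
wrist_force: [-5.8, 0.7, -0.0]
opening: 0.0272
grasp_force: 59.9
```

```bash
python3 m.py k1
```

```text
19.25 tcp stand [-0.0189 -0.0013] 0.35330361381687636 tool y yaw -12.302193465746742 tilt [-0.0017 -0.0004] F stand [-5.8004 -0.5092] -0.047147447171662415
top [  259   232   142   171 13939] 0.20768810154236694 y [-0.028   0.0338] x [-0.0373  0.0048] 9.643651962280273
-6 214 z95 0.1989 y [0.0069 0.0124]
0 443 z95 0.1983 y [0.0011 0.01  ]
6 329 z95 0.1969 y [-0.0022  0.0091]
12 254 z95 0.1700 y [-0.006   0.0054]
18 252 z95 0.1700 y [-0.006   0.0052]
24 548 z95 0.1722 y [-0.0075  0.0083]
30 1409 z95 0.1783 y [-0.0119  0.0124]
36 1202 z95 0.1858 y [-0.0118  0.0126]
42 1157 z95 0.1867 y [-0.0209  0.0126]
48 749 z95 0.1859 y [-0.0122  0.0126]
54 746 z95 0.1785 y [-0.012   0.0125]
```

Request:
drive_tool:
  plan:
    - {"travel": [0,-0.004,0],"delta_rot": [0,0,0]}
    - {"travel": [0,-0.004,0],"delta_rot": [0,0,0]}
    - {"travel": [0,-0.004,0],"delta_rot": [0,0,0]}
    - {"travel": [0,-0.004,0],"delta_rot": [0,0,0]}
    - {"travel": [0,-0.004,0],"delta_rot": [0,0,0]}
    - {"travel": [0,0,0],"delta_rot": [0,0,0]}
    - {"travel": [0,0,0],"delta_rot": [0,0,0]}
    - {"travel": [0,0,0],"delta_rot": [0,0,0]}

```text
time_s: 20.15
tool_pos: [0.4398, 0.2681, 0.3533]
orientation: [2.447, 1.971, -0.001]
wrist_force: [-4.2, 0.7, -1.9]
opening: 0.0268
grasp_force: 59.7
```

Request:
drive_tool:
  plan:
    - {"travel": [0,-0.004,0],"delta_rot": [0,0,0]}
    - {"travel": [0,-0.002,0],"delta_rot": [0,0,0]}
    - {"travel": [0,0,0],"delta_rot": [0,0,0]}
    - {"travel": [0,0,0],"delta_rot": [0,0,0]}
    - {"travel": [0,0,0],"delta_rot": [0,0,0]}
    - {"travel": [0,0,0],"delta_rot": [0,0,0]}
    - {"travel": [0,0,0],"delta_rot": [0,0,0]}
    - {"travel": [0,0,0],"delta_rot": [0,0,0]}

```text
time_s: 20.95
tool_pos: [0.4386, 0.2684, 0.3533]
orientation: [2.447, 1.971, -0.001]
wrist_force: [-3.6, -1.3, -3.7]
opening: 0.0271
grasp_force: 59.4
```

```bash
python3 m.py
```

```text
20.95 tcp stand [-0.0237 -0.0012] 0.3533216624718051 tool y yaw -12.30148623883343 tilt [-0.0004 -0.0005] F stand [-3.2363 -2.0102] -3.682026974633342
```

Request:
drive_tool:
  plan:
    - {"travel": [0,-0.003,0],"delta_rot": [0,0,0]}
    - {"travel": [0,-0.003,0],"delta_rot": [0,0,0]}
    - {"travel": [0,0,0],"delta_rot": [0,0,0]}
    - {"travel": [0,0,0],"delta_rot": [0,0,0]}
    - {"travel": [0,0,0],"delta_rot": [0,0,0]}
    - {"travel": [0,0,0],"delta_rot": [0,0,0]}
    - {"travel": [0,0,0],"delta_rot": [0,0,0]}
    - {"travel": [0,0,0],"delta_rot": [0,0,0]}

```text
time_s: 21.75
tool_pos: [0.4381, 0.2685, 0.3534]
orientation: [2.445, 1.97, 0.001]
wrist_force: [2.6, -4.3, -8.7]
opening: 0.0271
grasp_force: 59.6
```

```bash
python3 m.py; python3 - <<'E'
from h import *
w=np.load('k1.npy')
print([read_state()['wrist_force'],read_state()['torque']])
E
```

```text
21.75 tcp stand [-0.0242 -0.0012] 0.35338144336518756 tool y yaw -12.29568775126531 tilt [ 0.0014 -0.0008] F stand [ 3.4928 -3.6596] -8.690748980847982
[array([ 2.62850427, -4.32246782, -8.69074898]), array([-0.82085536, -0.41970816, -0.05452714])]
```

Pulling back now meets the pocket wall at the expected depth, but there is a 7 N downward and 3.7 N −y load, so the gauge is slightly high. I ease in, nudge down and to −y, then retract again.

Request:
drive_tool:
  plan:
    - {"travel": [0,0.006,0],"delta_rot": [0,0,0]}
    - {"travel": [0,0.006,0],"delta_rot": [0,0,0]}
    - {"travel": [-0.003,0,0.003],"delta_rot": [0,0,0]}
    - {"travel": [-0.002,0,0.002],"delta_rot": [0,0,0]}
    - {"travel": [0,0,0],"delta_rot": [0,0,0]}
    - {"travel": [0,0,0],"delta_rot": [0,0,0]}
    - {"travel": [0,0,0],"delta_rot": [0,0,0]}
    - {"travel": [0,0,0],"delta_rot": [0,0,0]}

```text
time_s: 22.55
tool_pos: [0.4398, 0.2678, 0.3529]
orientation: [-2.446, -1.97, -0.002]
wrist_force: [-4.4, 2.1, 1.2]
opening: 0.0271
grasp_force: 60.7
```

```bash
python3 m.py
```

```text
22.55 tcp stand [-0.0224 -0.0016] 0.35285316976299286 tool y yaw -12.298040528505751 tilt [0.0008 0.0014] F stand [-4.7718  1.1087] 1.217922530044941
```

Request:
drive_tool:
  plan:
    - {"travel": [0,-0.004,0],"delta_rot": [0,0,0]}
    - {"travel": [0,-0.004,0],"delta_rot": [0,0,0]}
    - {"travel": [0,-0.003,0],"delta_rot": [0,0,0]}
    - {"travel": [0,0,0],"delta_rot": [0,0,0]}
    - {"travel": [0,0,0],"delta_rot": [0,0,0]}
    - {"travel": [0,0,0],"delta_rot": [0,0,0]}
    - {"travel": [0,0,0],"delta_rot": [0,0,0]}
    - {"travel": [0,0,0],"delta_rot": [0,0,0]}

```text
time_s: 23.35
tool_pos: [0.4381, 0.268, 0.3527]
orientation: [2.446, 1.97, 0.003]
wrist_force: [1.2, 3.6, -2.4]
opening: 0.0267
grasp_force: 60.5
```

```bash
python3 m.py
```

```text
23.35 tcp stand [-0.0241 -0.0017] 0.35268320753410176 tool y yaw -12.298761876535373 tilt [0.0017 0.0008] F stand [0.3975 3.7765] -2.37728479804393
```

Request:
drive_tool:
  plan:
    - {"travel": [0.001,0,0],"delta_rot": [0,0,0]}
    - {"travel": [0,0,0],"delta_rot": [0,0,0]}
    - {"travel": [0,0,0],"delta_rot": [0,0,0]}
    - {"travel": [0,0,0],"delta_rot": [0,0,0]}
    - {"travel": [0,0,0],"delta_rot": [0,0,0]}
    - {"travel": [0,0,0],"delta_rot": [0,0,0]}
    - {"travel": [0,0,0],"delta_rot": [0,0,0]}
    - {"travel": [0,0,0],"delta_rot": [0,0,0]}

```text
time_s: 24.15
tool_pos: [0.4381, 0.2681, 0.3527]
orientation: [2.446, 1.97, 0.002]
wrist_force: [3.8, 4.0, -3.4]
opening: 0.0271
grasp_force: 60.3
```

Request:
drive_tool:
  plan:
    - {"travel": [0,0,0],"delta_rot": [0,0,0]}
    - {"travel": [0,0,0],"delta_rot": [0,0,0]}
    - {"travel": [0,0,0],"delta_rot": [0,0,0]}
    - {"travel": [0,0,0],"delta_rot": [0,0,0]}
    - {"travel": [0,0,0],"delta_rot": [0,0,0]}
    - {"travel": [0,0,0],"delta_rot": [0,0,0]}
    - {"travel": [0,0,0],"delta_rot": [0,0,0]}
    - {"travel": [0,0,0],"delta_rot": [0,0,0]}
  jaw: -0.2

```text
time_s: 24.95
tool_pos: [0.4375, 0.2679, 0.3525]
orientation: [2.447, 1.971, -0.0]
wrist_force: [-0.7, -1.0, 0.1]
opening: 0.0509
grasp_force: 0.0
```

```bash
python3 m.py r1; python3 - <<'E'
import cv2,numpy as np
a=cv2.imread('pics/r1.png'); b=cv2.imread('pics/r1s.png')[190:310,250:410]
cv2.imwrite('pics/r1c.png',np.hstack([cv2.resize(a,(400,300)),cv2.resize(b,(400,300),interpolation=cv2.INTER_CUBIC)]))
E
```

```text
24.95 tcp stand [-0.0247 -0.0019] 0.35250282009153017 tool y yaw -12.296386148560082 tilt [-0.0001 -0.0001] F stand [-0.5093 -1.0993] 0.08475416024720088
top [  280   231    86   172 13504] 0.2072054265411448 y [-0.0284  0.0337] x [-0.0378 -0.0102] 89.9935302734375
top [230 298  20  70 421] 0.20699483147571435 y [-0.0127  0.0099] x [-0.0545 -0.0502] 3.4591164588928223
top [390 299  22  68 441] 0.2070686700215349 y [-0.0122  0.01  ] x [0.0004 0.0052] 78.53241729736328
-12 24 z95 0.1781 y [-0.0031  0.006 ]
-6 551 z95 0.1773 y [-0.0092  0.0104]
0 1025 z95 0.1990 y [-0.0114  0.0097]
6 209 z95 0.1993 y [0.0014 0.0098]
12 260 z95 0.1988 y [-0.0056  0.0058]
18 253 z95 0.1701 y [-0.0062  0.0054]
24 583 z95 0.1735 y [-0.0078  0.0088]
30 1460 z95 0.1784 y [-0.0118  0.0125]
36 1221 z95 0.1860 y [-0.0118  0.0125]
42 1230 z95 0.1867 y [-0.0239  0.0125]
48 746 z95 0.1860 y [-0.0121  0.0126]
54 733 z95 0.1784 y [-0.0123  0.0125]
```

View pics/r1c.png

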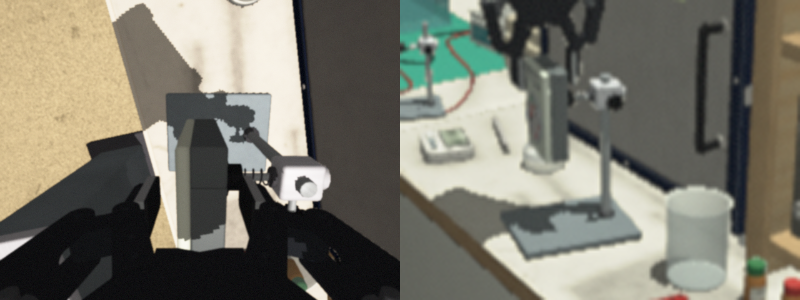

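Released. Left: the gauge hangs at the collar between the open fingers, x −37.8 to −10.2 mm in the stand frame (centre −24.0). Right (side view): it is upright with the dial facing out. Retreating straight up.

Request:
drive_tool:
  plan:
    - {"travel": [0,0,-0.03],"delta_rot": [0,0,0]}
    - {"travel": [0,0,-0.05],"delta_rot": [0,0,0]}
    - {"travel": [0,0,-0.05],"delta_rot": [0,0,0]}
    - {"travel": [0,0,-0.05],"delta_rot": [0,0,0]}
    - {"travel": [0,0,-0.06],"delta_rot": [0,0,0]}
    - {"travel": [0,0,-0.06],"delta_rot": [0,0,0]}
    - {"travel": [0,0,-0.05],"delta_rot": [0,0,0]}
    - {"travel": [0,0,0],"delta_rot": [0,0,0]}

```text
time_s: 25.85
tool_pos: [0.438, 0.2682, 0.4246]
orientation: [2.446, 1.97, 0.006]
wrist_force: [-0.2, 0.4, 0.6]
opening: 0.051
grasp_force: 0.0
```

```bash
python3 - <<'E'
from h import *
np.set_printoptions(precision=4,suppress=True)
c=np.array([.462,.2645]); a=np.radians(-12.36); D=np.array([[np.cos(a),np.sin(a)],[-np.sin(a),np.cos(a)]])
print(tcp()[:3,3])
p=shot('wrist'); w=cloud(p); ws=(w[...,:2]-c)@D.T; z=w[...,2]
m=(abs(z-.2072)<.006)&(abs(ws[...,0]+.024)<.02)&(abs(ws[...,1])<.045); q=np.c_[ws[m],z[m]]
print(len(q),cv2.minAreaRect(q[:,:2].astype(np.float32)*1000),np.median(q[:,2]))
A=np.c_[q[:,:2],np.ones(len(q))]; print('slopes',np.linalg.lstsq(A,q[:,2],rcond=None)[0])
b=shot('side')['image'][190:310,250:410]; cv2.imwrite('pics/f.png',np.hstack([cv2.resize(p['image'],(400,300)),cv2.resize(b,(400,300))])[...,::-1])
E
```

```text
[0.438  0.2682 0.4246]
6312 ((-24.11444091796875, -0.2719917297363281), (28.40367317199707, 68.1197280883789), 0.07720856368541718) 0.20724700311710292
slopes [ 0.0202 -0.0028  0.2077]
```

View pics/f.png

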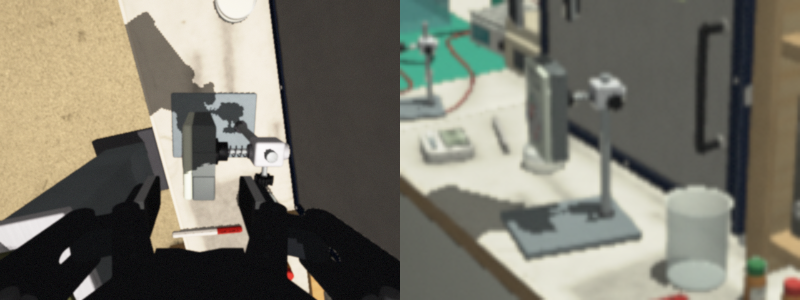

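The gauge hangs on its own: centre x −24.1 mm, y −0.3 mm, tilt about 1°, and the gripper is clear. Handing in.

```bash
python3 -c "
from plant import *
print(finish_job())"
```

```text
the job is handed in; nothing more can be done
None
```

The dial thermometer hangs on the larger stand's pin with its dial facing out, let go and upright within about 1°; the job is handed in, and no verdict came back.

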